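Set the worn portion guide to the gauge block

ROBOT

A 6-joint arm with a two-finger parallel gripper is mounted at the origin on the work surface. World frame = base frame: x ahead of the robot, y to its left, z up, the work surface at z = 0. Lengths are in m, angles in rad, forces in N, time in s.
With the tool pointing down it reaches from about 0.3 to 0.85 m from the base axis. Payload 4.2 kg.
Tool frame: the origin (TCP) lies midway between the tips of the shut fingers; the grasp point (between the pads) lies 19 mm behind it; z points along the fingers, y is the line along which they close (so a half turn about z gives the same grasp; the last joint's range is limited). The gripper opens to 91 mm and grips with 3 to 60 N. Pads are 32 mm wide; open, the fingers measure 118 mm over their backs; the gripper's body (76 mm by 178 mm) begins 60 mm behind the grasp point.
Start: joints at [-1.183, 0.32, 1.565, -0, 1.257, -0.02], TCP at [0.228, -0.528, 0.214] pointing down, gripper open.
Joint ranges: [-3.11, 3.11], [-0.84, 2.01], [0.21, 2.61], [-1.34, 4.49], [0.05, 2.63], [-2.56, 2.56]. Speed limits (rad/s): [2.57, 2.57, 3.14, 3.14, 3.14, 3.14].

INTERFACE

Orientations are given as a rotation vector (axis times angle).
In Python, from workcell import bot, viewer, order gives the robot as it stands.
- The arm moves only by the tool arm_command, never from a script. Its argument "deltas" is a list of rows, each a list of 5 numbers: the shift along the tool's x, y, z in m, then the turn about the tool's z in rad, then the opening, from 0 (shut) to 1 (fully open). A call has exactly 8 rows; each row shifts and turns the commanded pose from where the row before left it, along the tool's axes as they then stand; what a row does not reach is not made up. A row lasts 1/10 s, in which the tool goes at most 50 mm and 8.59 degrees, less where a joint would pass 70% of its speed; a pose out of reach is approached as far as the arm can. A call with a gripper value outside its range is refused whole. The fingers move at their own pace and stop on an object; "newtons" is the grip in N (left out, the last holds). Time passes only in rows, so rows that do not move let the fingers close, or fill a call up. It gives the time, the measured TCP pose, the force, the opening and the grip force at its end, in the units of the state.
- bot.get_obs(): the state, without advancing time (a new reading comes with each control period).
- viewer.read_camera(name): name is "scene" or "top"; returns a dict with "frame" (400x640x3 uint8, red, green, blue), "intrinsics" (3x3 intrinsics, pixels), "dist_coeffs" ([k1, k2, p1, p2, k3] as OpenCV has them; the pictures are not rectified), "cam_to_world" (4x4, takes a point from camera to world coordinates). Camera axes: x right, y up, looking along -z (the intrinsics and any distortion apply to the point x, -y, -z); pixel columns grow to the right and rows downward; lengths in m; the calibration is good to about 2 mm. A picture is of the moment at which its call begins. There is no depth.
- order.close_job(): hands the job in; it is judged then, once.
The state is a dict: "time_s": time; "qpos": joint angles; "joint_velocities": joint speeds; "joint_torque": joint torques, N m; "eef_pos": TCP position; "orientation": TCP orientation; "ft_force": force on the tool from outside, world axes, zero at the start; "moment": the same for the moment, N m; "width": finger opening in m; "grip_force": force on a finger pad.
Only numpy, scipy, OpenCV 4.12 (cv2) and the standard library are available. Lean on these libraries where they do the work, as an engineer would, in place of code of your own. Each camera call takes 0.05 s, during which the arm holds its last target. There are 200 camera calls.

TASK

Set the portion guide to the yellow gauge block: crank the handwheel by its red knob until the fence has opened past the red line, stand the yellow block squarely in the channel between fence and rail, then wind the fence back in with the handwheel until it pins the block against the rail, firmly enough that it stays gripped but gently. The wheel has slack on its shaft, so leave it where the inward turn ended, with the slack still taken up on the closing side; move the fence only with the handwheel, and leave the green block and everything else on the table where it is.

Things in the scene. Friction and masses are not known exactly. Their poses are not given: they have to be found in the camera images.
- guide: Portion guide: white board 200 mm along its x, 360 along its y, 12 thick, fixed to the table; origin at the centre of its underside. Near its -y end an aluminium rail with black rubber face (110 long in x, 30 thick, top 42 mm above the table) is clamped in slots: its face stands 112 to 128 mm to -y of the origin, not known better. Gear housing with handwheel near its +y end, axis at x 0, y +95.
- fence: Steel fence with a blue stripe, 110 mm long in x, 22 thick, top 42 mm above the table; origin at the foot of its working face (which looks to -y, at the rail), at board-top level, axes as the guide's. Slides along the guide's y only: face at y -100 to -35 mm in the guide's frame, rigid end stops; starts at y -94 to -76. Needs about 9 N to slide and stays where it is left.
- red_line (a point): Red line across the board, parallel to the rail, at y -54 mm in the guide's frame; middle of the line, on the board's top. The fence is past it when its working face is farther from the rail than the line.
- wheel_hub (a point): Centre of the handwheel on its vertical axis, 84 mm above the table. Black wheel 128 mm across, top 84 mm above the table. Counter-clockwise from above opens the fence, clockwise closes it, 20 mm of fence travel per radian; but the wheel has about 0.36 rad of free play on its shaft, in which it takes only about 0.5 N at the knob and the fence stays still.
- knob_grip (a point): Red crank knob: upright cylinder 24 mm in diameter, 45 tall, from 85 to 130 mm above the table, spinning freely on its pin 46 mm from the wheel's axis. The point is on the knob's axis, 115 mm above the table. To slide the fence takes about 3.5 to 4 N at the knob along its circle, and 0.4 N more for each newton of pinning force on the block (6 to 9 N in all when pinned as wanted).
- handwheel (a joint): Where the wheel stands within its free play on the shaft, rad: 0 = slack taken up on the closing side, 0.36 = taken up on the opening side. Wanted on the block is a pinning force of 5 to 15 N; it must never pass 22 N. The rubber is hard: the force climbs to 20 N within 1 mm of fence travel, so it is found by feel. After letting go up to about 9 N of it remains, held by the fence's friction.
- yellow_block: Yellow plastic gauge block, about 0.13 kg, loose on the table: foot 70 mm along its x, 50 mm along its y, 30 mm high; on it a central upright tab 18 mm along x, 38 mm along y, from 30 to 66 mm above its underside, to take it by. Origin at the centre of its underside. In the channel its 50 mm side spans the gap, either way round.
- green_block: Green gauge block of the same shape but 36 mm along y (tab 24 mm): to be left alone. It and the yellow one swap places from run to run.
- box_a: Kraft portion box, 130 x 170 x 50 mm, open; leave alone. Origin under its centre.
- box_b: Second kraft portion box, the same; leave alone.
- glass: Amber glass, 72 mm across, 100 mm high; leave alone.
- sauce: White squeeze bottle with red cap, 60 mm across, 190 mm high; leave alone.
- bowl: White bowl, 150 mm across, 55 mm high; leave alone.
Things that resemble listed ones, but are neither listed nor needed, are in the scene too. Leave any purple look-alike of the yellow_block alone.

How it is judged:
On the way, in this order (a step that is already met when the one before it is completed fails the run):
1. the fence's face stands past the red line (farther from the rail) (y of fence in the frame of red_line above 0 m), for 0.2 s.
2. the yellow block stands released on the board between rail and fence, 50 mm side across the gap within about 20 degrees (z of yellow_block in the frame of guide between 0.008 and 0.016 m and y of yellow_block in the frame of guide between -0.108 and -0.04 m and x of yellow_block in the frame of guide between -0.03 and 0.03 m and angle between yellow_block's own z axis and vertical below 0.08 rad and angle between the y axis of yellow_block and the y axis of guide, either way round below 0.35 rad and contact force between the fingers and yellow_block below 0.1 N), for 0.2 s.
3. the fence pins the block against the rail with more than 4 N (z of yellow_block in the frame of guide between 0.008 and 0.016 m and y of yellow_block in the frame of guide between -0.108 and -0.083 m and x of yellow_block in the frame of guide between -0.03 and 0.03 m and angle between yellow_block's own z axis and vertical below 0.08 rad and contact force between fence and yellow_block above 4 N), for 0.2 s.
At the end, for the whole second after the job is handed in: Yellow block upright on the board, within 30 mm of the channel's middle, square within 0.05 rad, still pinned against the rail by the fence with over 2 N; handwheel within 0.15 rad of the closing end of its play; all at rest (z of yellow_block in the frame of guide between 0.008 and 0.016 m and y of yellow_block in the frame of guide between -0.108 and -0.083 m and x of yellow_block in the frame of guide between -0.03 and 0.03 m and angle between yellow_block's own z axis and vertical below 0.08 rad and angle between the y axis of yellow_block and the y axis of guide, either way round below 0.05 rad and contact force between fence and yellow_block above 2 N and value of joint handwheel below 0.15 rad and linear speed of each of yellow_block, fence below 0.01 m/s); the robot touches nothing.
It fails at once if the block is squeezed by the fence with more than 22 N (contact force between fence and yellow_block above 22 N).
It fails at once if the robot pushes the fence directly (more than 3 N) (contact force between any of the fingers, the arm and fence above 3 N).
It fails at once if another thing on the table is moved by more than 30 mm (distance of any of green_block, box_a, box_b, glass, sauce, bowl from where it was at the start of the episode above 0.03 m).
It also fails if it takes over 72 s, if anything falls off the work surface, if the arm or the gripper's body presses on something with over 40 N, if the wrist force passes 120 N, or if a joint passes its speed limit or range.

## Working session

There is one attempt and no reset: what is moved stays moved. The work goes in short steps, Python scripts to look and compute and a tool call to move; the robot and the scene stay as the last step left them, time stands still between calls to the robot, and variables do not carry over. Pictures are saved under pics/ and viewed, at most 13 in all, crops included, and the job is handed in when it is done.

Besides the shell and the picture viewer there is one more tool, called after ">>>" as name([rows], argument=value, ...), one row to a line, values as JSON. arm_command: Moves the arm, as the interface text tells. Its arguments: {"type":"object","properties":{"deltas":{"type":"array","items":{"type":"array","items":{"type":"number"}}},"newtons":{"type":"number"}},"required":["deltas"]}

```bash
mkdir -p pics; cat > h.py <<'E'
import numpy as np, cv2
from workcell import bot, viewer, order
def snap(n):
    c=viewer.read_camera(n); return c
def save(c,fn,box=None,s=1):
    im=c["frame"][:,:,::-1]
    if box: im=im[box[1]:box[3],box[0]:box[2]]
    cv2.imwrite("pics/"+fn,cv2.resize(im,None,fx=s,fy=s,interpolation=cv2.INTER_CUBIC))
def ray(c,uv):
    p=cv2.undistortPoints(np.array([[uv]],float),np.array(c["intrinsics"]),np.array(c["dist_coeffs"]))[0,0]
    T=np.array(c["cam_to_world"]); return T[:3,3],T[:3,:3]@np.array([p[0],-p[1],-1])
def at(c,uv,z):
    o,d=ray(c,uv); return o+d*(z-o[2])/d[2]
def proj(c,P):
    T=np.array(c["cam_to_world"]); q=(np.atleast_2d(P)-T[:3,3])@T[:3,:3]; q=q*[1,-1,-1]
    return cv2.projectPoints(q,np.zeros(3),np.zeros(3),np.array(c["intrinsics"]),np.array(c["dist_coeffs"]))[0][:,0]
E
python3 - <<'E'
from h import *
import pickle
d={n:snap(n) for n in("scene","top")}
pickle.dump(d,open("c0.pkl","wb"))
for n in d: save(d[n],n+"0.png"); print(n,np.round(d[n]["cam_to_world"],3).tolist())
o=bot.get_obs(); print(o)
E
```

```text
scene [[0.692, -0.608, 0.391, 0.956], [0.722, 0.59, -0.36, -0.404], [-0.012, 0.531, 0.847, 0.969], [0.0, 0.0, 0.0, 1.0]]
top [[0.029, 0.994, -0.105, 0.415], [-1.0, 0.029, -0.003, 0.003], [-0.0, 0.105, 0.995, 1.672], [0.0, 0.0, 0.0, 1.0]]
{'time_s': 0.1, 'qpos': array([-1.18298479e+00,  3.20237318e-01,  1.56557035e+00,  3.78715346e-05,
        1.25738273e+00, -1.99884036e-02]), 'joint_velocities': array([-0.00147008, -0.00182066, -0.0021493 , -0.00136636,  0.0003245 ,
       -0.00021834]), 'joint_torque': array([ 1.82205617e-04, -4.13332272e+01, -2.32509148e+01,  7.28800683e-02,
        4.21764760e-02, -7.70061229e-05]), 'eef_pos': array([ 0.22788576, -0.52741917,  0.21319381]), 'orientation': array([-3.07497141e+00, -6.35803811e-01,  4.03147979e-04]), 'ft_force': array([-0.32423917,  0.40528311,  0.49518511]), 'moment': array([ 0.03530187, -0.01281543, -0.02409093]), 'grip_force': 0.0, 'width': 0.09124221633680225}
```

View pics/top0.png

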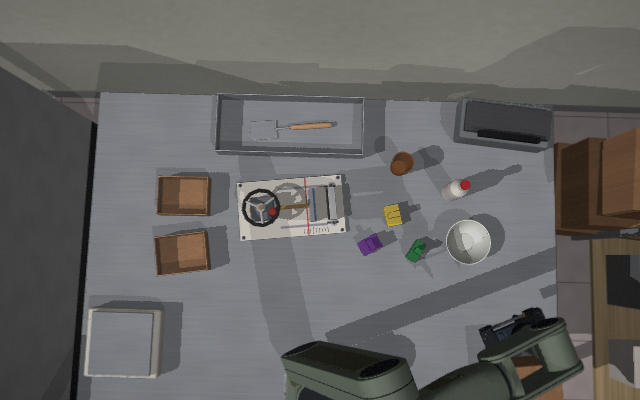

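View pics/scene0.png

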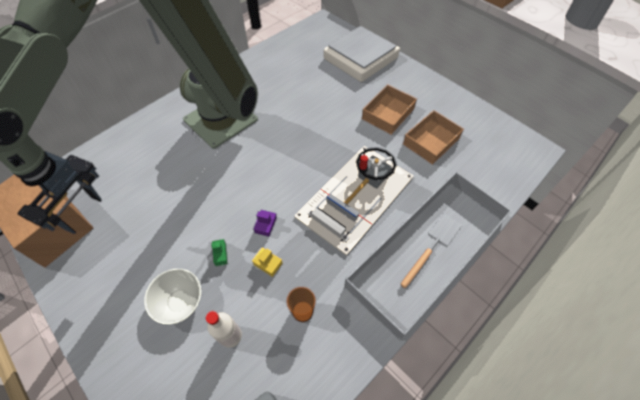

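The candidates in the top view are yellow at (393,214), green at (415,251) and the purple look-alike at (369,244). By its colour I choose the yellow at (393,214). I'll take close crops next.

```bash
python3 - <<'E'
from h import *
import pickle
d=pickle.load(open("c0.pkl","rb"))
save(d["top"],"t1.png",(230,168,430,268),4)
save(d["scene"],"s1.png",(240,135,420,270),4)
E
```

```text
(no output)
```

View pics/t1.png

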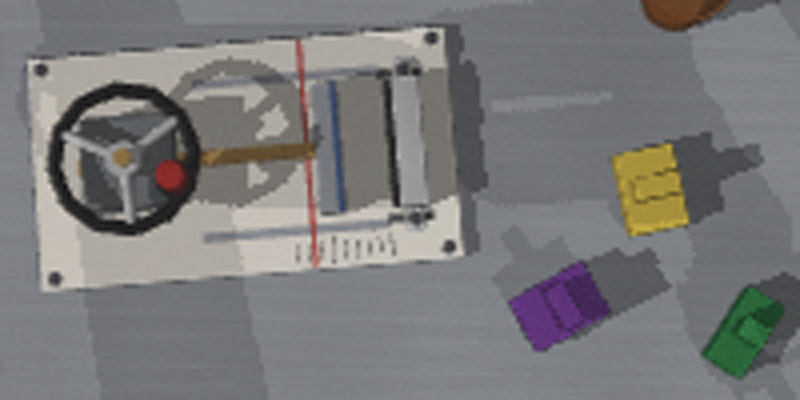

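View pics/s1.png

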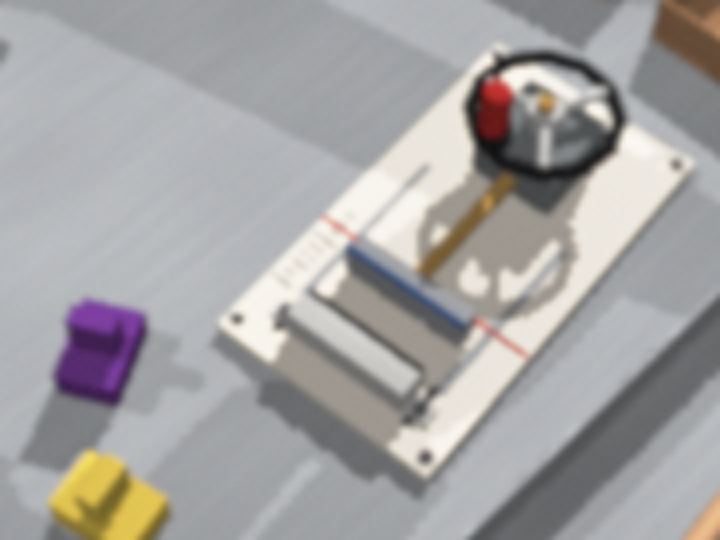

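The top crop shows the guide with board corners at (27,60), (457,25), (465,255) and (42,292). The hub is at (122,157) and the knob top at (171,174). Yellow stands at about (650,190) with its 70 mm side up the picture. The scene crop agrees.

```bash
cat > fit.py <<'E'
from h import *
from scipy.optimize import least_squares, minimize
def R(a): return np.array([[np.cos(a),-np.sin(a)],[np.sin(a),np.cos(a)]])
def W(p,loc): # planar pose
    loc=np.atleast_2d(loc).astype(float); o=loc.copy(); o[:,:2]=loc[:,:2]@R(p[2]).T+p[:2]; return o
def block_mask(c,p):
    m=np.zeros((1600,2560),np.uint8)
    for hx,hy,z0,z1 in((.035,.025,0,.03),(.009,.019,.03,.066)):
        L=[(a*hx,b*hy,z) for a in(1,-1) for b in(1,-1) for z in(z0,z1)]
        h=cv2.convexHull(((proj(c,W(p,L))+.5)*4).astype(np.int32)); cv2.fillConvexPoly(m,h,255)
    return cv2.resize(m,(640,400),interpolation=cv2.INTER_AREA)/255.
def ymask(c):
    h=cv2.cvtColor(c["frame"],cv2.COLOR_RGB2HSV); m=cv2.inRange(h,(22,130,60),(34,255,255))
    n,l,s,ce=cv2.connectedComponentsWithStats(m); i=1+np.argmax(s[1:,4]); return (l==i)*1.
def fit_yellow(cs,p0):
    M=[ymask(c) for c in cs]
    f=lambda p:sum(np.abs(block_mask(c,p)-m).sum() for c,m in zip(cs,M))
    r=minimize(f,p0,method="Nelder-Mead",options=dict(initial_simplex=np.array(p0)+np.vstack([np.zeros(3),np.diag([.01,.01,.15])])))
    return r.x,r.fun,[m.sum() for m in M]
E
python3 - <<'E'
from fit import *
import pickle
d=pickle.load(open("c0.pkl","rb")); t=d["top"]; s=d["scene"]
px=lambda u:np.array([230+(u[0]+.5)/4-.5,168+(u[1]+.5)/4-.5])
sx=lambda u:np.array([240+(u[0]+.5)/4-.5,135+(u[1]+.5)/4-.5])
co=[at(t,px(u),.012) for u in((27,60),(457,25),(465,255),(42,292))]
print(np.round(co,4)); 
L=[(.1,.18,.012),(.1,-.18,.012),(-.1,-.18,.012),(-.1,.18,.012)]
r=least_squares(lambda p:(W(p,L)-co)[:,:2].ravel(),[.4,.2,0]); g=r.x
Ls=[(-.1,-.18,.012),(.1,-.18,.012),(.1,.18,.012)]
print("guide",g,np.round(r.fun*1e3,1)); print("guide corners in scene crop px",(proj(s,W(g,Ls))-[240,135])*4)
print("hub",at(t,px((122,157)),.084),"pred",W(g,[0,.095,.084]))
k=at(t,px((171,172)),.13);h=W(g,[0,.095,.084])[0]
k2=at(s,sx((496,88)),.13)
for q in(k,k2):print("knob",q,np.hypot(*(q-h)[:2]),np.arctan2(*(q-h)[1::-1]))
loc=lambda q:np.r_[(q[:2]-g[:2])@R(g[2]),q[2]]
print("fence stripe top",loc(at(t,px((338,150)),.042)),"rail face",loc(at(t,px((391,138)),.042)),"red",loc(at(t,px((308,150)),.012)))
for cs in([t],[s],[t,s]):print("yellow",fit_yellow(cs,[at(t,px((650,190)),.03)[0],at(t,px((650,190)),.03)[1],.15]))
E
```

```text
[[ 0.6596  0.3     0.012 ]
 [ 0.7009 -0.0687  0.012 ]
 [ 0.5031 -0.0803  0.012 ]
 [ 0.4611  0.2778  0.012 ]]
guide [0.58117473 0.10719789 0.10742957] [ 1.7 -3.1 -1.   7.6 -2.1 -2.2  1.3 -2.4]
guide corners in scene crop px [[212.07644159 321.79240281]
 [420.72940935 477.31831345]
 [690.95498036 162.5953901 ]]
hub [0.57113335 0.2056004  0.084     ] pred [[0.57098854 0.20165022 0.084     ]]
knob [0.55579209 0.16035522 0.13      ] 0.04400237407502581 -1.9234136775064066
knob [0.5530568  0.16098995 0.13      ] 0.04443877785587822 -1.9861523630426674
fence stripe top [-0.00296905 -0.07742355  0.042     ] rail face [ 0.0036726  -0.12259394  0.042     ] red [ 0.00222737 -0.05169508  0.012     ]
yellow (array([ 0.56284447, -0.23596179,  0.23737931]), np.float64(28.39607843137255), [np.float64(316.0)])
yellow (array([ 0.56343567, -0.23586349,  0.16010622]), np.float64(98.57254901960783), [np.float64(449.0)])
yellow (array([ 0.56308319, -0.23570191,  0.20121716]), np.float64(132.10588235294117), [np.float64(316.0), np.float64(449.0)])
```

>>> arm_command([
  [0.034,-0.03,0,-0.149,1],
  [0.038,-0.024,0,-0.149,1],
  [0.041,-0.018,0,-0.149,1],
  [0.043,-0.012,0,-0.149,1],
  [0.045,-0.005,0,-0.149,1],
  [0.045,0.001,0,-0.149,1],
  [0.044,0.008,0,-0.149,1],
  [0.043,0.015,0,-0.149,1],
], newtons=25)

```text
time_s: 0.9
eef_pos: [0.3844, -0.2015, 0.2138]
orientation: [-2.182, -2.26, 0.0]
ft_force: [1.5, -0.7, -0.2]
width: 0.091
grip_force: 0.0
```

>>> arm_command([
  [0.042,0.023,0,-0.073,1],
  [0.042,0.026,0,0,1],
  [0.042,0.026,0,0,1],
  [0.042,0.026,0,0,1],
  [0.042,0.026,0,0,1],
  [0.042,0.026,0,0,1],
  [0.042,0.026,0,0,1],
  [0.042,0.026,0,0,1],
])

```text
time_s: 1.7
eef_pos: [0.5574, 0.1524, 0.2136]
orientation: [-2.105, -2.332, 0.001]
ft_force: [1.6, 0.0, -0.3]
width: 0.0911
grip_force: 0.0
```

```bash
cat >> h.py <<'E'
def rel(x,y,z,yaw):
    o=bot.get_obs(); v=o["orientation"]; c=2*np.arctan2(v[1],v[0]); p=np.array([x,y,z])-o["eef_pos"]
    print("pos",np.round(o["eef_pos"],4),"yaw",round(c%(2*np.pi),4),"F",np.round(o["ft_force"],2),"t",o["time_s"])
    print("tool dx,dy,dz,turn",np.round([p[0]*np.cos(c)+p[1]*np.sin(c),p[0]*np.sin(c)-p[1]*np.cos(c),-p[2],(c-yaw+np.pi)%(2*np.pi)-np.pi],4))
E
python3 - <<'E'
from fit import *
rel(.5545,.1607,.096,1.68)
c=snap("scene"); save(c,"s2.png",(250,60,450,210),4)
E
```

```text
pos [0.5574 0.1524 0.2136] yaw 1.6732 F [ 1.6   0.02 -0.25] t 1.7
tool dx,dy,dz,turn [ 0.0085 -0.0021  0.1176 -0.0068]
```

View pics/s2.png

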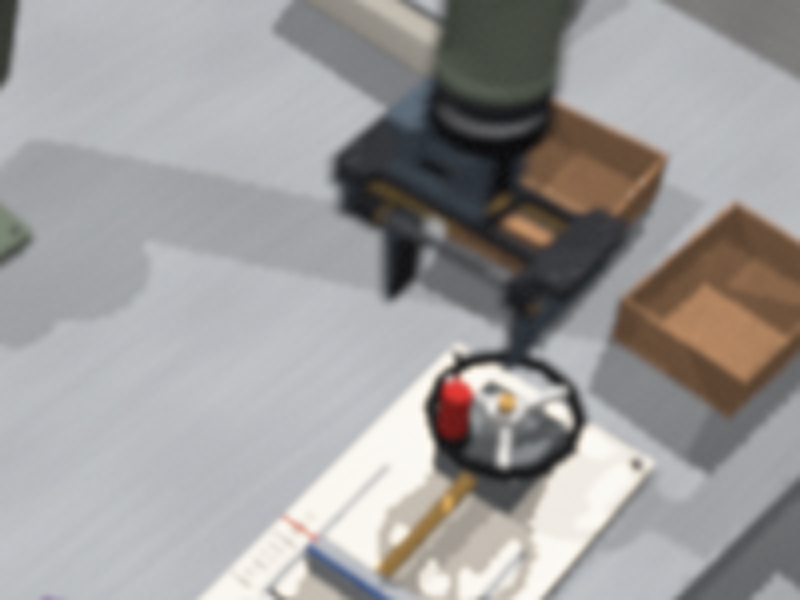

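>>> arm_command([
  [0.003,-0.001,0.02,-0.007,1],
  [0.003,-0.001,0.02,0,1],
  [0,0,0.02,0,1],
  [0,0,0.02,0,1],
  [0,0,0.02,0,1],
  [0,0,0.014,0,1],
  [0,0,0.003,0,1],
  [0,0,0,0,1],
])

```text
time_s: 2.55
eef_pos: [0.5541, 0.1559, 0.0965]
orientation: [-2.097, -2.339, 0.002]
ft_force: [0.1, 0.4, 0.1]
width: 0.0911
grip_force: 0.0
```

```bash
python3 - <<'E'
from fit import *
rel(.5545,.1607,.096,1.68)
E
```

```text
pos [0.5541 0.1559 0.0965] yaw 1.6797 F [0.07 0.38 0.1 ] t 2.55
tool dx,dy,dz,turn [ 0.0047  0.0009  0.0005 -0.0003]
```

>>> arm_command([
  [0,0,0,0,0.6],
  [0,0,0,0,0.45],
  [0,0,0,0,0.3],
  [0,0,0,0,0.2],
  [0,0,0,0,0.1],
  [0,0,0,0,0.1],
  [0,0,0,0,0.1],
  [0,0,0,0,0.1],
], newtons=20)

```text
time_s: 3.35
eef_pos: [0.5545, 0.1562, 0.0969]
orientation: [2.097, 2.339, -0.0]
ft_force: [0.2, -0.5, -0.4]
width: 0.0298
grip_force: 0.0
```

>>> arm_command([
  [0.004,0,0,0,0.1],
  [0,0,0,0,0.1],
  [0,0,0,0,0.1],
  [0,0,0,0,0.1],
  [0,0,0,0,0.1],
  [0,0,0,0,0.1],
  [0,0,0,0,0.1],
  [0,0,0,0,0.1],
])

```text
time_s: 4.15
eef_pos: [0.5534, 0.1595, 0.097]
orientation: [-2.097, -2.339, 0.003]
ft_force: [-2.6, -4.5, 2.9]
width: 0.0236
grip_force: 20.0
```

```bash
cat > arc.py <<'E'
import sys,numpy as np
a,d,n=map(float,sys.argv[1:4]); r=.046
t=a+d*np.arange(int(n)+1)
print([[float(np.round(r*(np.sin(t[i+1])-np.sin(t[i])),4)),float(np.round(r*(np.cos(t[i+1])-np.cos(t[i])),4))] for i in range(int(n))])
E
python3 arc.py -2.05 .11 20
```

```text
[[-0.0021, 0.0046], [-0.0016, 0.0048], [-0.001, 0.005], [-0.0005, 0.005], [0.0001, 0.0051], [0.0006, 0.005], [0.0012, 0.0049], [0.0017, 0.0048], [0.0022, 0.0045], [0.0027, 0.0043], [0.0032, 0.0039], [0.0036, 0.0036], [0.0039, 0.0032], [0.0043, 0.0027], [0.0045, 0.0022], [0.0048, 0.0017], [0.0049, 0.0012], [0.005, 0.0006], [0.0051, 0.0001], [0.005, -0.0005]]
```

>>> arm_command([
  [-0.002,0.0046,0,0,0.1],
  [-0.0016,0.0048,0,0,0.1],
  [-0.001,0.005,0,0,0.1],
  [-0.0005,0.005,0,0,0.1],
  [0.0001,0.005,0,0,0.1],
  [0.0006,0.005,0,0,0.1],
  [0.0012,0.005,0,0,0.1],
  [0.0017,0.0048,0,0,0.1],
])

```text
time_s: 4.95
eef_pos: [0.5939, 0.1614, 0.0971]
orientation: [2.095, 2.338, -0.002]
ft_force: [-0.5, -6.2, 2.6]
width: 0.0238
grip_force: 20.0
```

>>> arm_command([
  [0.002,0.0045,0,0,0.1],
  [0.0026,0.0043,0,0,0.1],
  [0.003,0.004,0,0,0.1],
  [0.0034,0.0036,0,0,0.1],
  [0.0038,0.0033,0,0,0.1],
  [0.0042,0.0029,0,0,0.1],
  [0.0044,0.0025,0,0,0.1],
  [0.0046,0.002,0,0,0.1],
])

```text
time_s: 5.75
eef_pos: [0.6174, 0.1944, 0.097]
orientation: [2.097, 2.339, 0.001]
ft_force: [1.2, -3.5, 2.0]
width: 0.0234
grip_force: 20.0
```

```bash
python3 - <<'E'
from fit import *
rel(.571,.2048,.096,1.68)
c=snap("scene"); save(c,"s3.png",(270,135,430,255),5)
E
```

```text
pos [0.6174 0.1944 0.097 ] yaw 1.6798 F [ 1.23 -3.51  2.04] t 5.75
tool dx,dy,dz,turn [ 0.0154 -0.0449  0.001  -0.0002]
```

View pics/s3.png

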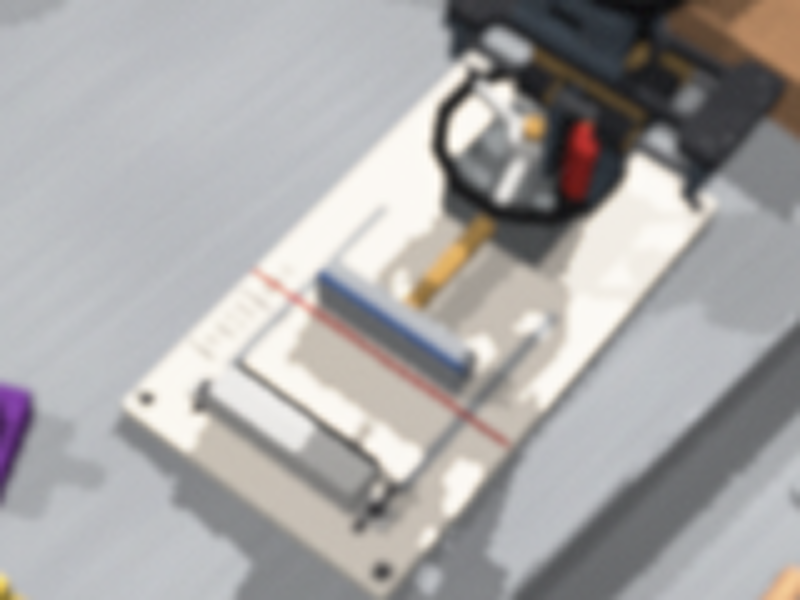

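The picture shows the fence's foot clear of the red line: the line is at (390,363) and the foot at (395,342), about 14 mm past. I'll release the knob and go for the yellow block.

>>> arm_command([
  [0,0,0,0,0.6],
  [0,0,0,0,0.8],
  [0,0,0,0,0.8],
  [0,0,0,0,0.8],
  [0,0,-0.02,0,0.8],
  [0,0,-0.03,0,0.8],
  [-0.01,0,-0.04,0,0.8],
  [-0.04,0,-0.01,0,0.8],
])

```text
time_s: 6.6
eef_pos: [0.6244, 0.147, 0.2017]
orientation: [2.09, 2.341, 0.013]
ft_force: [0.7, -0.7, 0.8]
width: 0.0728
grip_force: 0.0
```

```bash
python3 - <<'E'
from fit import *
rel(.563,-.236,.2,1.571+.21)
t=snap("top"); s=snap("scene")
import pickle; pickle.dump((t,s),open("c1.pkl","wb"))
for cs in([t],[s]):print(fit_yellow(cs,[.563,-.236,.21]))
E
```

```text
pos [0.6244 0.147  0.2017] yaw 1.6839 F [ 0.66 -0.69  0.85] t 6.6
tool dx,dy,dz,turn [-0.3737 -0.1043  0.0017 -0.0971]
(array([ 0.56293001, -0.23592352,  0.24608533]), np.float64(28.462745098039214), [np.float64(316.0)])
(array([ 0.5648285 , -0.23627301,  0.09346723]), np.float64(101.16078431372549), [np.float64(447.0)])
```

>>> arm_command([
  [-0.046,-0.013,0,-0.1,0.7],
  [-0.047,-0.008,0,0,0.7],
  [-0.047,-0.008,0,0,0.7],
  [-0.047,-0.008,0,0,0.7],
  [-0.047,-0.008,0,0,0.7],
  [-0.047,-0.008,0,0,0.7],
  [-0.047,-0.008,0,0,0.7],
  [-0.04,-0.008,0,0,0.7],
])

```text
time_s: 7.5
eef_pos: [0.6262, -0.2317, 0.1962]
orientation: [-1.978, -2.439, 0.0]
ft_force: [0.1, 0.1, -0.7]
width: 0.0637
grip_force: 0.0
```

```bash
python3 - <<'E'
from fit import *
rel(.563,-.236,.037,1.571+.22)
E
```

```text
pos [ 0.6262 -0.2317  0.1962] yaw 1.7787 F [ 0.12  0.13 -0.7 ] t 7.5
tool dx,dy,dz,turn [ 0.0089 -0.0627  0.1592 -0.0123]
```

>>> arm_command([
  [0.003,-0.03,0,-0.012,0.7],
  [0.003,-0.033,0,0,0.7],
  [0,0,0.04,0,0.7],
  [0,0,0.04,0,0.7],
  [0,0,0.025,0,0.7],
  [0,0,0,0,0.7],
  [0,0,0,0,0.7],
  [0,0,0,0,0.7],
])

```text
time_s: 8.3
eef_pos: [0.5651, -0.2377, 0.0937]
orientation: [1.961, 2.45, 0.001]
ft_force: [0.5, -0.5, 0.3]
width: 0.064
grip_force: 0.0
```

```bash
python3 - <<'E'
from fit import *
rel(.563,-.236,.037,1.571+.22)
c=snap("scene"); save(c,"s4.png",(200,170,360,290),5)
E
```

```text
pos [ 0.5651 -0.2377  0.0937] yaw 1.7918 F [ 0.5  -0.55  0.3 ] t 8.3
tool dx,dy,dz,turn [ 0.0021 -0.0017  0.0567  0.0008]
```

View pics/s4.png

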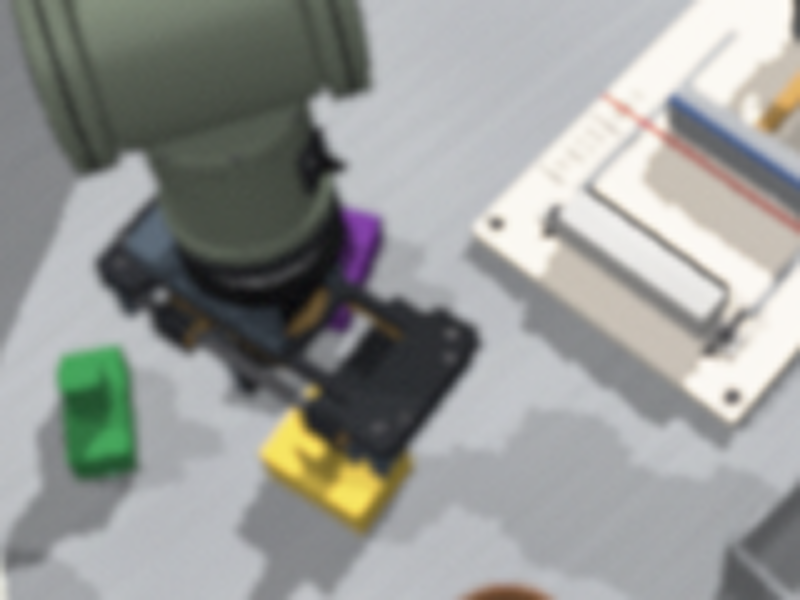

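The gripper stands over the yellow block at (340,460) and is aligned with it. Green at (95,410) and purple at (360,260) are clear.

>>> arm_command([
  [0.002,-0.002,0.02,0,0.7],
  [0,0,0.02,0,0.7],
  [0,0,0.013,0,0.7],
  [0,0,0.004,0,0.5],
  [0,0,0,0,0.4],
  [0,0,0,0,0.3],
  [0,0,0,0,0.1],
  [0,0,0,0,0.1],
])

```text
time_s: 9.15
eef_pos: [0.5619, -0.236, 0.0357]
orientation: [1.962, 2.452, 0.001]
ft_force: [-0.8, -0.7, 0.3]
width: 0.0266
grip_force: 0.0
```

>>> arm_command([
  [0,0,0,0,0.05],
  [0,0,0,0,0.05],
  [0,0,0,0,0.05],
  [0,0,0,0,0.05],
  [0,0,0,0,0.05],
  [0,0,-0.005,0,0.05],
  [0,0,-0.01,0,0.05],
  [0,0,-0.015,0,0.05],
])

```text
time_s: 9.95
eef_pos: [0.5604, -0.2354, 0.0645]
orientation: [-1.961, -2.45, 0.001]
ft_force: [-0.2, 0.0, -1.2]
width: 0.018
grip_force: 20.0
```

```bash
python3 - <<'E'
from fit import *
g=[.581,.110,.108]
print(W(g,[0,-.093,.049]))
rel(*W(g,[0,-.093,.049])[0],1.571+.108)
E
```

```text
[[0.59102449 0.01754185 0.049     ]]
pos [ 0.5604 -0.2354  0.0645] yaw 1.7918 F [-0.21  0.01 -1.24] t 9.95
tool dx,dy,dz,turn [0.2401 0.0854 0.0155 0.1128]
```

>>> arm_command([
  [0,0,-0.03,0.056,0.05],
  [0,0,-0.03,0.057,0.05],
  [0.042,0.0096,0,0,0.05],
  [0.042,0.0096,0,0,0.05],
  [0.042,0.0096,0,0,0.05],
  [0.042,0.0096,0,0,0.05],
  [0.042,0.0096,0,0,0.05],
  [0.038,0.0096,0,0,0.05],
])

```text
time_s: 10.75
eef_pos: [0.5915, 0.0189, 0.1253]
orientation: [-2.098, -2.338, 0.0]
ft_force: [-0.2, -1.1, -1.9]
width: 0.0176
grip_force: 20.0
```

>>> arm_command([
  [0,0,0,0,0.05],
  [0,0,0.015,0,0.05],
  [0,0,0,0,0.05],
  [0,0,0,0,0.05],
  [0,0,0,0,0.05],
  [0,0,0,0,0.05],
  [0,0,0,0,0.05],
  [0,0,0,0,0.05],
])

```text
time_s: 11.55
eef_pos: [0.5921, 0.0167, 0.1102]
orientation: [2.098, 2.338, 0.0]
ft_force: [0.8, -0.6, -2.4]
width: 0.0183
grip_force: 20.0
```

```bash
python3 - <<'E'
from fit import *
rel(*W([.581,.110,.108],[0,-.088,.0485])[0],1.571+.108)
c=snap("scene"); save(c,"s5.png",(260,100,440,235),4)
E
```

```text
pos [0.5921 0.0167 0.1102] yaw 1.6785 F [ 0.8  -0.64 -2.4 ] t 11.55
tool dx,dy,dz,turn [ 0.0059 -0.0009  0.0617 -0.0005]
```

View pics/s5.png

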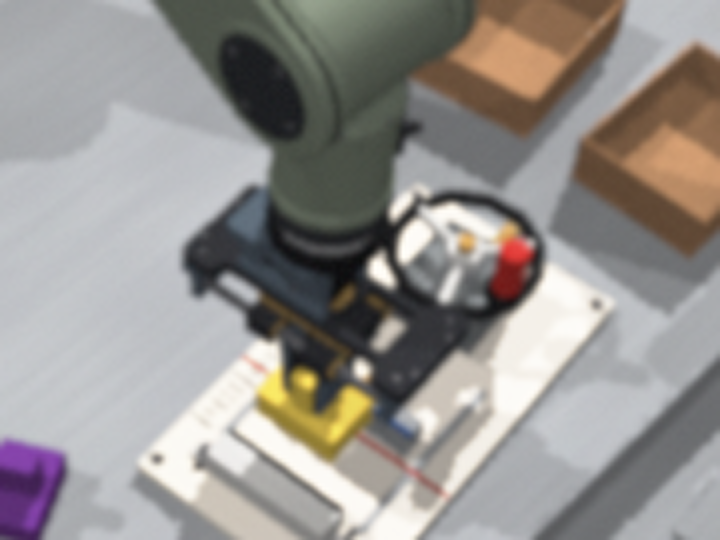

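The block hangs square over the channel at (315,410). I'll lower it.

>>> arm_command([
  [0.005,-0.001,0,0,0.05],
  [0,0,0.015,0,0.05],
  [0,0,0.015,0,0.05],
  [0,0,0.015,0,0.05],
  [0,0,0.008,0,0.05],
  [0,0,0.004,0,0.05],
  [0,0,0,0,0.05],
  [0,0,0,0,0.05],
])

```text
time_s: 12.4
eef_pos: [0.5909, 0.0219, 0.0535]
orientation: [2.098, 2.337, 0.001]
ft_force: [-0.0, 0.3, -1.9]
width: 0.0183
grip_force: 20.0
```

>>> arm_command([
  [0,0,0.002,0,0.05],
  [0,0,0.002,0,0.05],
  [0,0,0.001,0,0.05],
  [0,0,0,0,0.05],
  [0,0,0,0,0.3],
  [0,0,0,0,0.4],
  [0,0,0,0,0.5],
  [0,0,0,0,0.5],
])

```text
time_s: 13.2
eef_pos: [0.5905, 0.0218, 0.0481]
orientation: [2.098, 2.338, 0.0]
ft_force: [0.3, 0.3, 1.1]
width: 0.0447
grip_force: 0.0
```

>>> arm_command([
  [0,0,-0.02,0,0.5],
  [0,0,-0.04,0,0.6],
  [0,0,-0.04,0,0.7],
  [0.03,0,-0.02,0,0.7],
  [0.04,0.01,0,0,0.7],
  [0.04,0.015,0,0,0.7],
  [0.03,0.01,0,0,0.7],
  [0.03,0.01,0,0,0.7],
])

```text
time_s: 14.0
eef_pos: [0.6169, 0.1972, 0.1681]
orientation: [2.098, 2.338, 0.0]
ft_force: [0.6, -0.0, -0.2]
width: 0.0638
grip_force: 0.0
```

```bash
python3 - <<'E'
from fit import *
rel(.6165,.1944,.096,1.68)
t=snap("top"); s=snap("scene"); save(t,"t6.png",(230,168,370,258),5)
import pickle; pickle.dump((t,s),open("c2.pkl","wb"))
p=fit_yellow([s],[.59,.022,.108]);print(p)
E
```

```text
pos [0.6169 0.1972 0.1681] yaw 1.6793 F [ 0.59 -0.01 -0.25] t 14.0
tool dx,dy,dz,turn [-0.0028 -0.0007  0.0721 -0.0007]
(array([0.58282358, 0.02726705, 0.09574821]), np.float64(77.06274509803922), [np.float64(424.0)])
```

View pics/t6.png

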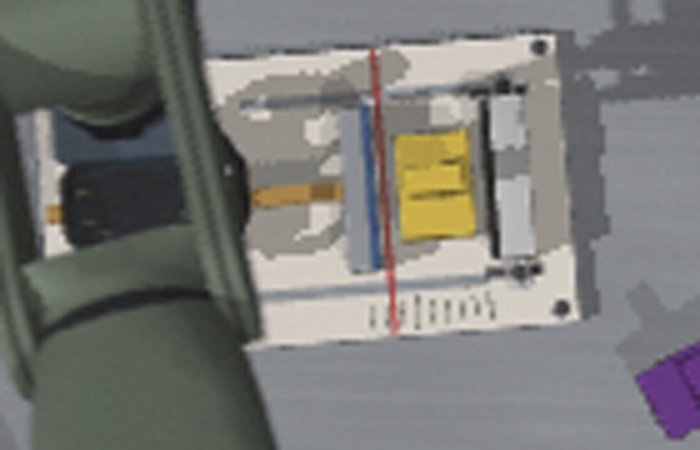

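The block stands square at (437,187), between the fence at (380,187) and the rail face at (490,187). Next I'll take the knob again.

>>> arm_command([
  [-0.003,0,0.02,0,0.7],
  [0,0,0.03,0,0.7],
  [0,0,0.018,0,0.7],
  [0,0,0.004,0,0.6],
  [0,0,0,0,0.45],
  [0,0,0,0,0.3],
  [0,0,0,0,0.1],
  [0,0,0,0,0.1],
])

```text
time_s: 14.9
eef_pos: [0.6178, 0.1927, 0.097]
orientation: [2.098, 2.337, 0.003]
ft_force: [0.1, 0.5, 0.4]
width: 0.0263
grip_force: 0.0
```

>>> arm_command([
  [0,0,0,0,0.1],
  [0,0,0,0,0.1],
  [0,0,0,0,0.1],
  [0,0,0,0,0.1],
  [0,0,0,0,0.1],
  [0,0,0,0,0.1],
  [0,0,0,0,0.1],
  [0,0,0,0,0.1],
])

```text
time_s: 15.7
eef_pos: [0.618, 0.1928, 0.0967]
orientation: [2.097, 2.337, 0.003]
ft_force: [2.1, -0.2, 5.7]
width: 0.0235
grip_force: 20.0
```

```bash
python3 - <<'E'
from fit import *
import pickle
t,s=pickle.load(open("c2.pkl","rb")); g=np.array([.581,.110,.108])
px=lambda u:np.array([230+(u[0]+.5)/5-.5,168+(u[1]+.5)/5-.5])
loc=lambda q:np.round(np.r_[(q[:2]-g[:2])@R(g[2])],4)
for n,u in(("fence",(382,187)),("bl",(399,187)),("br",(473,187)),("rail",(489,187))):print(n,loc(at(t,px(u),.042)))
o=bot.get_obs(); q=loc(o["eef_pos"])-[0,.095]; print(q,np.arctan2(q[1],q[0]),np.hypot(*q),o["ft_force"])
E
python3 arc.py -.33 -.08 24
```

```text
fence [-0.0006 -0.0531]
bl [-0.0015 -0.0644]
br [-0.0054 -0.114 ]
rail [-0.0062 -0.1247]
[ 0.0457 -0.0166] -0.3484195715126255 0.04862149730314771 [ 2.09412578 -0.22071944  5.68615662]
[[-0.0034, -0.0013], [-0.0033, -0.0016], [-0.0032, -0.0019], [-0.003, -0.0021], [-0.0028, -0.0023], [-0.0026, -0.0026], [-0.0024, -0.0028], [-0.0022, -0.0029], [-0.002, -0.0031], [-0.0017, -0.0033], [-0.0014, -0.0034], [-0.0012, -0.0035], [-0.0009, -0.0036], [-0.0006, -0.0036], [-0.0003, -0.0037], [-0.0, -0.0037], [0.0003, -0.0037], [0.0006, -0.0036], [0.0009, -0.0036], [0.0012, -0.0035], [0.0014, -0.0034], [0.0017, -0.0033], [0.002, -0.0031], [0.0022, -0.003]]
```

```bash
python3 - <<'E'
from fit import *
import pickle
t,s=pickle.load(open("c2.pkl","rb")); g=np.array([.581,.110,.108])
loc=lambda q:np.round(np.r_[(q[:2]-g[:2])@R(g[2])],4)
for r in(195,200,205,212,217): print(r,[tuple(int(a) for a in p) for p in t["frame"][r,297:312]])
h=cv2.cvtColor(t["frame"],cv2.COLOR_RGB2HSV)
for lo,hi,z,n in(((105,90,40),(125,255,255),.042,"blue"),((0,120,80),(6,255,255),.012,"red")):
    m=cv2.inRange(h,lo,hi); m[:, :290]=0; m[:,330:]=0
    for r in(192,200,208,216):
        x=np.where(m[r])[0]; x=x[(x>295)&(x<315)]
        if len(x): print(n,r,x.min(),x.max(),loc(at(t,(x.max()+.5,r),z)),loc(at(t,(x.min()-.5,r),z)))
E
```

```text
195 [(156, 152, 146), (142, 144, 146), (139, 142, 147), (139, 141, 147), (139, 142, 147), (93, 105, 129), (64, 83, 119), (83, 84, 87), (108, 76, 73), (112, 76, 73), (123, 118, 113), (98, 97, 91), (146, 130, 72), (179, 162, 68), (178, 155, 66)]
200 [(184, 180, 172), (156, 157, 160), (141, 143, 148), (138, 141, 148), (138, 141, 145), (136, 139, 144), (66, 84, 125), (68, 77, 96), (136, 114, 110), (110, 67, 64), (122, 116, 111), (125, 121, 117), (168, 149, 80), (177, 155, 67), (178, 156, 68)]
205 [(160, 126, 73), (138, 122, 93), (138, 139, 141), (138, 140, 146), (141, 142, 148), (138, 140, 144), (91, 102, 126), (73, 88, 114), (121, 119, 117), (107, 66, 64), (116, 95, 91), (125, 121, 116), (146, 133, 88), (173, 151, 69), (199, 175, 73)]
212 [(133, 130, 126), (125, 123, 117), (152, 155, 158), (142, 145, 150), (141, 142, 149), (138, 141, 144), (126, 128, 133), (62, 80, 123), (83, 91, 108), (137, 115, 112), (128, 72, 69), (148, 139, 133), (130, 126, 120), (197, 178, 82), (203, 176, 75)]
217 [(188, 183, 175), (184, 179, 172), (165, 164, 162), (142, 145, 149), (143, 147, 152), (141, 145, 149), (139, 142, 147), (78, 95, 127), (81, 96, 123), (122, 120, 119), (125, 73, 69), (140, 112, 108), (150, 144, 137), (151, 146, 140), (152, 147, 141)]
blue 200 303 303 [ 0.0169 -0.0459] [ 0.0172 -0.0426]
blue 208 304 304 [-0.0103 -0.0473] [-0.01   -0.0439]
blue 216 304 304 [-0.0371 -0.0453] [-0.0369 -0.0419]
red 216 307 307 [-0.0354 -0.0547] [-0.0351 -0.0513]
```

The fence face is about 6 mm past the line, and about 27 mm of closing travel plus the slack remains. I'll wind in most of that, then go on by feel.

>>> arm_command([
  [-0.0034,-0.0013,0,0,0.1],
  [-0.0033,-0.0016,0,0,0.1],
  [-0.0032,-0.0019,0,0,0.1],
  [-0.003,-0.0021,0,0,0.1],
  [-0.0028,-0.0023,0,0,0.1],
  [-0.0026,-0.0026,0,0,0.1],
  [-0.0024,-0.0028,0,0,0.1],
  [-0.0022,-0.0029,0,0,0.1],
])

```text
time_s: 16.5
eef_pos: [0.6056, 0.1674, 0.097]
orientation: [2.094, 2.334, 0.008]
ft_force: [6.9, -3.1, 4.2]
width: 0.0236
grip_force: 20.0
```

>>> arm_command([
  [-0.002,-0.0031,0,0,0.1],
  [-0.0017,-0.0033,0,0,0.1],
  [-0.0014,-0.0034,0,0,0.1],
  [-0.0012,-0.0035,0,0,0.1],
  [-0.0009,-0.0036,0,0,0.1],
  [-0.0006,-0.0036,0,0,0.1],
  [-0.0003,-0.0037,0,0,0.1],
  [0,0,0,0,0.1],
])

```text
time_s: 17.3
eef_pos: [0.5803, 0.1539, 0.0969]
orientation: [2.092, 2.335, -0.003]
ft_force: [3.2, -11.0, 7.7]
width: 0.0237
grip_force: 20.0
```

```bash
cat > st.py <<'E'
from fit import *
g=np.array([.581,.110,.108]); o=bot.get_obs(); q=(o["eef_pos"][:2]-g[:2])@R(g[2])-[0,.095]; th=np.arctan2(q[1],q[0])
f=o["ft_force"][:2]@R(g[2]); print("q",q,"th",th,"r",np.hypot(*q),"F guide",f,"resist ccw-tang",f@[-np.sin(th),np.cos(th)],"rad",f@[np.cos(th),np.sin(th)],o["time_s"])
E
python3 st.py
```

```text
q [ 0.00407688 -0.05130328] th -1.491496738840586 r 0.05146500970241916 F guide [  2.01958182 -11.23898396] resist ccw-tang 1.1229221510229443 rad 11.363648926653992 17.3
```

>>> arm_command([
  [0,0,0,0,0.35],
  [0,0,0,0,0.35],
  [0,0,0,0,0.35],
  [0,0,0,0,0.1],
  [0,0,0,0,0.1],
  [0,0,0,0,0.1],
  [0,0,0,0,0.1],
  [0,0,0,0,0.1],
])

```text
time_s: 18.1
eef_pos: [0.5794, 0.1578, 0.0956]
orientation: [2.098, 2.338, 0.001]
ft_force: [3.3, 2.2, -4.8]
width: 0.0235
grip_force: 20.0
```

```bash
cat > st.py <<'E'
from fit import *
h=np.array([.571,.200]); o=bot.get_obs(); q=(o["eef_pos"][:2]-h)@R(.108); th=np.arctan2(q[1],q[0])
f=o["ft_force"][:2]@R(.108); print("q",np.round(q,4),"th",round(th,3),"r",np.round(np.hypot(*q),4),"tang",f@[-np.sin(th),np.cos(th)],"rad",f@[np.cos(th),np.sin(th)],"w",o["width"],o["grip_force"],o["time_s"])
E
python3 st.py; python3 arc.py -1.48 -.04 20
python3 - <<'E'
from fit import *
t=snap("top"); 
for r in(192,195,200,205,210,214,217): print(r,[tuple(int(a) for a in p) for p in t["frame"][r,303:330]])
E
```

```text
q [ 0.0038 -0.0429] th -1.482 r 0.0431 tang 3.6880474692942267 rad -1.556215693291531 w 0.023458931905990858 19.971547722816467 18.1
[[-0.0001, -0.0018], [-0.0001, -0.0018], [0.0, -0.0018], [0.0001, -0.0018], [0.0002, -0.0018], [0.0002, -0.0018], [0.0003, -0.0018], [0.0004, -0.0018], [0.0005, -0.0018], [0.0005, -0.0018], [0.0006, -0.0017], [0.0007, -0.0017], [0.0007, -0.0017], [0.0008, -0.0017], [0.0009, -0.0016], [0.0009, -0.0016], [0.001, -0.0015], [0.0011, -0.0015], [0.0011, -0.0015], [0.0012, -0.0014]]
192 [(101, 103, 106), (99, 101, 104), (101, 102, 106), (100, 102, 106), (77, 83, 91), (46, 57, 87), (93, 92, 94), (124, 120, 115), (123, 121, 114), (124, 122, 116), (126, 122, 117), (124, 121, 116), (124, 122, 116), (123, 120, 114), (123, 121, 115), (126, 122, 117), (123, 121, 116), (125, 123, 116), (125, 123, 118), (125, 122, 118), (177, 172, 165), (131, 128, 124), (125, 123, 118), (57, 55, 53), (38, 37, 35), (123, 122, 123), (129, 130, 130)]
195 [(104, 104, 104), (100, 101, 105), (100, 103, 106), (101, 102, 106), (87, 87, 91), (45, 55, 78), (54, 59, 65), (138, 127, 58), (124, 109
[... 1783 characters left out ...]
75, 73), (203, 176, 74), (202, 175, 73), (204, 177, 75), (200, 173, 72), (200, 173, 72), (201, 182, 75), (202, 182, 75), (201, 181, 76), (184, 161, 68), (175, 153, 65), (164, 142, 62), (132, 126, 114), (102, 99, 94), (51, 51, 50), (49, 49, 49)]
217 [(187, 183, 174), (187, 180, 173), (147, 149, 153), (143, 144, 149), (142, 145, 151), (139, 141, 147), (118, 127, 141), (57, 78, 123), (106, 106, 110), (147, 143, 137), (153, 147, 141), (151, 146, 139), (151, 146, 140), (151, 147, 140), (151, 146, 138), (150, 147, 139), (150, 145, 139), (152, 146, 140), (150, 145, 139), (152, 147, 141), (152, 148, 143), (207, 200, 192), (210, 204, 196), (211, 204, 197), (188, 184, 176), (77, 75, 73), (45, 44, 45)]
```

>>> arm_command([
  [-0.0001,-0.0014,0,0,0.1],
  [0,-0.0014,0,0,0.1],
  [0,-0.0014,0,0,0.1],
  [0.0001,-0.0014,0,0,0.1],
  [0.0002,-0.0014,0,0,0.1],
  [0.0002,-0.0014,0,0,0.1],
  [0.0003,-0.0014,0,0,0.1],
  [0.0003,-0.0014,0,0,0.1],
])

```text
time_s: 18.95
eef_pos: [0.5677, 0.1572, 0.0956]
orientation: [2.098, 2.338, 0.0]
ft_force: [3.8, 3.0, -9.2]
width: 0.0235
grip_force: 20.0
```

```bash
python3 st.py
```

```text
q [-0.0078 -0.0422] th -1.755 r 0.0429 tang 3.5622012243708956 rad -3.306916308606341 w 0.023467013675611142 19.96823787689209 18.95
```

>>> arm_command([
  [0.0001,-0.0005,0,0,0.1],
  [0.0001,-0.0005,0,0,0.1],
  [0.0001,-0.0005,0,0,0.1],
  [0.0001,-0.0005,0,0,0.1],
  [0.0001,-0.0005,0,0,0.1],
  [0.0001,-0.0005,0,0,0.1],
  [0.0001,-0.0005,0,0,0.1],
  [0.0001,-0.0005,0,0,0.1],
])

```text
time_s: 19.75
eef_pos: [0.5653, 0.1576, 0.0958]
orientation: [2.096, 2.337, 0.004]
ft_force: [7.7, 2.0, -9.9]
width: 0.0233
grip_force: 20.0
```

```bash
python3 st.py
```

```text
q [-0.0103 -0.0415] th -1.813 r 0.0428 tang 7.38481413619153 rad -3.0490588520217097 w 0.02331345907326096 19.965700507164 19.75
```

>>> arm_command([
  [0,0,0,0,0.1],
  [0,0,0,0,0.1],
  [0,0,0,0,0.1],
  [0,0,0,0,0.1],
  [0,0,0,0,0.1],
  [0,0,0,0,0.1],
  [0,0,0,0,0.1],
  [0,0,0,0,0.1],
])

```text
time_s: 20.55
eef_pos: [0.5653, 0.1576, 0.0958]
orientation: [2.097, 2.337, 0.004]
ft_force: [8.4, 3.0, -10.4]
width: 0.0237
grip_force: 20.0
```

```bash
python3 st.py;python3 - <<'E'
from fit import *
t=snap("top"); save(t,"t7.png",(285,180,345,225),13)
E
```

```text
q [-0.0103 -0.0416] th -1.813 r 0.0428 tang 7.905881877556659 rad -4.129067449592369 w 0.023723067800961874 19.960319101810455 20.55
```

View pics/t7.png

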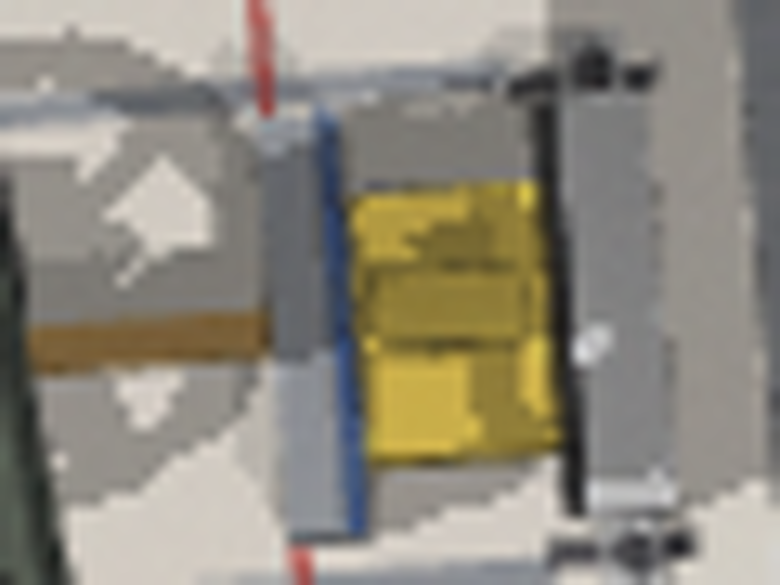

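The picture shows the block square, seated against the black rubber at (560,300) with the blue face at (345,300). The tangential force of 7.9 N means about 10 N of pinning. I'll ease the stored arm push off a little, then let go.

>>> arm_command([
  [-0.0001,0.0005,0,0,0.1],
  [-0.0001,0.0005,0,0,0.1],
  [-0.0001,0.0005,0,0,0.1],
  [0,0,0,0,0.1],
  [0,0,0,0,0.1],
  [0,0,0,0,0.1],
  [0,0,0,0,0.1],
  [0,0,0,0,0.1],
])

```text
time_s: 21.4
eef_pos: [0.5655, 0.1575, 0.0957]
orientation: [2.098, 2.338, 0.001]
ft_force: [4.3, 3.2, -8.1]
width: 0.0235
grip_force: 20.0
```

```bash
python3 st.py
```

```text
q [-0.01   -0.0417] th -1.807 r 0.0429 tang 3.8237622653516716 rad -3.6852372868133694 w 0.023478989637408677 19.966422021389008 21.4
```

>>> arm_command([
  [-0.0001,0.0005,0,0,0.1],
  [0,0.0003,0,0,0.1],
  [0,0,0,0,0.2],
  [0,0,0,0,0.3],
  [0,0,0,0,0.45],
  [0,0,0,0,0.6],
  [0,0,0,0,0.7],
  [0,0,0,0,0.7],
])

```text
time_s: 22.2
eef_pos: [0.5659, 0.1572, 0.0962]
orientation: [2.098, 2.338, -0.0]
ft_force: [-0.1, -0.3, -0.0]
width: 0.0565
grip_force: 0.0
```

```bash
python3 st.py
```

```text
q [-0.0097 -0.042 ] th -1.797 r 0.0431 tang -0.07938381087470359 rad 0.30025643055024054 w 0.05654955290491451 0.0 22.2
```

>>> arm_command([
  [0,0,-0.02,0,0.7],
  [0,0,-0.03,0,0.7],
  [0,0,-0.04,0,0.7],
  [0,-0.02,-0.03,0,0.7],
  [0,-0.04,0,0,0.7],
  [0,-0.04,0,0,0.7],
  [0,0,0,0,0.7],
  [0,0,0,0,0.7],
])

```text
time_s: 23.0
eef_pos: [0.4664, 0.1466, 0.2166]
orientation: [2.097, 2.338, 0.002]
ft_force: [0.7, 0.5, 0.4]
width: 0.0637
grip_force: 0.0
```

```bash
python3 - <<'E'
from fit import *
t=snap("top"); s=snap("scene"); save(s,"s8.png",(240,115,420,250),4)
for r in(205,214): print(r,[tuple(int(a) for a in p) for p in t["frame"][r,308:332]])
E
```

```text
205 [(136, 138, 144), (135, 138, 142), (92, 104, 126), (52, 69, 107), (99, 89, 60), (169, 146, 64), (200, 180, 76), (200, 174, 73), (201, 175, 75), (200, 173, 73), (199, 173, 73), (201, 174, 74), (200, 174, 74), (197, 172, 72), (202, 181, 77), (198, 180, 74), (202, 184, 76), (138, 122, 55), (142, 125, 58), (63, 57, 41), (38, 36, 36), (127, 127, 128), (178, 178, 178), (182, 182, 182)]
214 [(139, 141, 147), (138, 141, 146), (136, 138, 145), (88, 102, 125), (81, 95, 122), (152, 140, 74), (194, 170, 72), (200, 173, 73), (199, 172, 73), (199, 172, 72), (199, 173, 75), (197, 171, 73), (199, 180, 76), (200, 180, 76), (197, 177, 72), (181, 160, 68), (173, 150, 64), (155, 135, 59), (151, 130, 57), (110, 96, 48), (52, 50, 43), (47, 47, 48), (177, 176, 177), (183, 182, 183)]
```

View pics/s8.png

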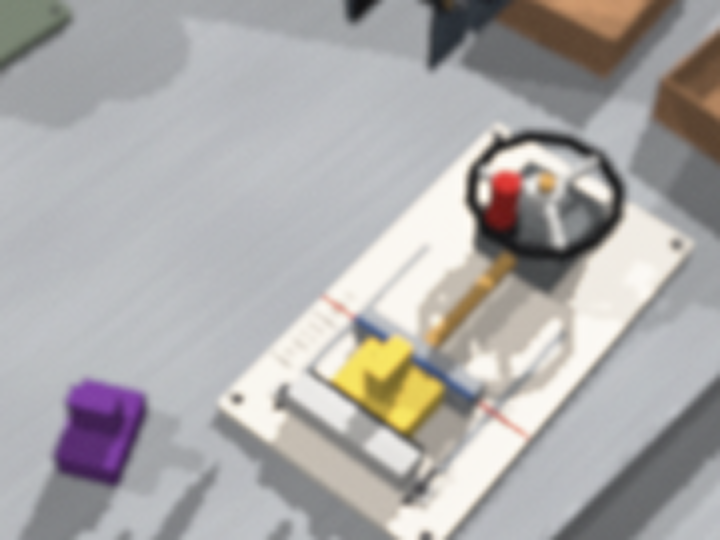

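The block is pinned square between fence and rail at (390,385), and the arm is clear of everything.

```bash
python3 -c "
from workcell import order
print(order.close_job())"
```

```text
the job is handed in; nothing more can be done
None
```

I set the guide to the yellow block and handed the job in at about 23 s: the block is pinned square against the rail at an estimated 10 N (worked out from the force at the knob), the wheel is left on its closing side, and the hand-in returned no verdict.

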